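Put away the gluing-spot kit

ROBOT

A 7-joint arm with a two-finger parallel gripper is mounted at the origin on the work surface. World frame = base frame: x ahead of the robot, y to its left, z up, the work surface at z = 0. Lengths are in m, angles in rad, forces in N, time in s.
With the tool pointing down it reaches from about 0.4 to 0.85 m from the base axis. Payload 10.4 kg.
Tool frame: the origin (TCP) lies on the centre line of the jaws, within the pads' length; the fingertips stand 8 mm ahead of it and the grasp point (between the pads) lies 11 mm behind it; z points along the fingers, y is the direction in which the jaws open and shut (so a half turn about z gives the same grasp; the last joint's range is limited). The gripper opens to 85 mm and grips with 20 to 120 N. Pads are 22 mm wide; open, the fingers measure 114 mm over their backs; the gripper's body (76 mm by 85 mm) begins 54 mm behind the grasp point. The pads swing forward as they close: fully open they stand 13 mm farther back than shut.
Start: joints at [1.079, 0.332, -0.065, 1.46, 0.022, 1.35, -0.088], TCP at [0.282, -0.558, 0.239] pointing down, gripper open.
Joint ranges: [-2.6, 2.6], [-0.5, 2.12], [-1.47, 1.34], [0.16, 2.42], [-1.27, 4.41], [0.06, 2.06], [-2.6, 2.6]. Speed limits (rad/s): [2.22, 2.22, 2.79, 2.79, 3.14, 3.14, 3.14].

INTERFACE

Orientations are given as a unit quaternion [x, y, z, w].
In Python, from workcell import manip gives the robot as it stands.
- The arm moves only by the tool arm_command, never from a script. Its argument "targets" is text: rows parted by semicolons, each of 6 numbers parted by spaces: the shift along the tool's x, y, z in mm, then the turn, a rotation vector about the tool's x, y, z in rad. A call has 1 to 5 rows; each row shifts and turns the commanded pose from where the row before left it, along the tool's axes as they then stand; what a row does not reach is not made up. A row lasts 1/8 s, in which the tool goes at most 62.5 mm and 10.7 degrees, less where a joint would pass 70% of its speed; a pose out of reach is approached as far as the arm can. A call is refused whole if a number of a shift passes 62.5 or a number of a turn 0.188, either way. A call with a gripper value outside its range is refused whole. "grip" is the finger opening in mm, from 0 to 85.4, set as the call begins (left out, the last holds). The fingers move at their own pace and stop on an object; "squeeze" is the grip in N (left out, the last holds). Time passes only in rows, so rows that do not move let the fingers close. It gives the time, the measured TCP pose, the force and the opening at its end, in the units of the state.
- manip.get_obs(): the state, without advancing time (a new reading comes with each control period).
- manip.camera(name): name is "side" or "top" or "wrist"; returns a dict with "frame" (384x512x3 uint8, red, green, blue), "vertical_fov" (degrees; the focal length in pixels is half the picture's height over the tangent of half this angle, whatever the lens; pixels are square), "cx", "cy" (the principal point, pixels), "rvec" (rotation vector, rad) and "tvec" (3), from world to camera coordinates, as OpenCV has them. Camera axes: x right, y down, z forward; pixel columns grow to the right and rows downward; lengths in m; the calibration is good to about 2 mm. A picture is of the moment at which its call begins. There is no depth.
- manip.hand_in(): hands the job in, once; it reports no verdict.
Trained networks look in a picture, given as the dict that the camera call returned (one of the last four; its "shot" number tells which), for a name from the list of things; names that differ only in an ending like _2 or _b are one class to them, and where a whole thing is asked for, a point or a joint stands for the part that bears it (a point fixed in the world has none). Each returns a list of dicts, best first, with "p" (0 to 1); they miss things now and then, are a little off and sometimes report something else, mostly with a low value. They report only what shows in the picture. A call takes as long as a camera call.
- manip.search_frame(picture, name): "xyz" ([x, y, z] in m, in the coordinates of the camera as it stood for that picture, good to about 4 mm: the middle of the surface that is visible of it).
The state is a dict: "clock": time; "joint_pos": joint angles; "joint_velocities": joint speeds; "tau": joint torques, N m; "position": TCP position; "ee_rot": TCP orientation; "ft_force": force on the tool from outside, world axes, zero at the start; "torque": the same for the moment, N m; "grip_width": opening from 0.0 (shut) to 1.0 (fully open).
Only numpy, scipy, OpenCV 4.12 (cv2) and the standard library are available. Lean on these libraries where they do the work, as an engineer would, in place of code of your own. Each camera call takes 0.05 s, during which the arm holds its last target.

TASK

Clear the gluing spot: put both steel ring weights on the spindle, the larger one underneath and the smaller on top; stand the wide jar in the wide bay and the slim jar in the narrow bay of the wooden tray, and put the clamp screw in the porcelain dish. Keep the jars upright throughout, leave the dividers and the sanding block where they are, and let go of everything.

Things in the scene. Friction and masses are not known exactly. Their poses are not given: they have to be found in the camera images.
- big_weight: larger steel pressing weight: a flat ring, outer diameter 58, hole 30, height 24 mm, about 0.32 kg, lying flat. Origin: centre of its underside; z up.
- small_weight: smaller steel pressing weight: a flat ring, outer diameter 44, hole 30, height 20 mm, about 0.13 kg, lying flat. Origin: centre of its underside; z up.
- wide_jar: wide amber glass jar with white screw cap, closed, standing: diameter 50, height 65 mm, about 0.16 kg. Origin: centre of its underside; z up.
- slim_jar: slim amber glass jar with white screw cap, closed, standing: diameter 32, height 75 mm, about 0.09 kg. Origin: centre of its underside; z up.
- screw: steel clamp screw standing on its head: knurled round head diameter 37, height 12 mm, with a threaded stem of diameter 11 standing up from its middle to 48 mm above the table; about 0.11 kg. Origin: centre of the head's flat underside; z along the stem, up.
- tray: fixed light-wood tray, 84 (along its x) by 153 (along its y) by 28 mm high, walls 5, inner floor 5 mm above the table. A cross wall parts it into two bays: the wide bay (74 by 81.5 mm) at its +y side, centred at y = +31 mm; the narrow bay (74 by 56.5 mm) at its -y side, centred at y = -43 mm; both at x = 0. Origin: centre of the underside; z up.
- dish: fixed shallow round white porcelain dish, rim diameter 124, height 22 mm, flat inner floor 5 mm above the table and about 80 mm across. Origin: centre of the underside; z up.
- spindle: fixed storage spindle: aluminium base disc of diameter 80 and height 8 mm with an upright steel post of diameter 12 in its middle, its pointed top 64 mm above the table. Origin: centre of the base's underside; z up.
- dividers: bystander: pair of steel spring dividers lying flat, about 95 mm long along its y, 44 mm wide, 13 mm high. Origin: under its middle.
- block: bystander: wooden sanding block with a rubber sole, 36 (x) by 60 (y) by 25 mm high. Origin: centre of its underside.

How it is judged:
By the outcome, as a careful person would: the job done as asked, in the order asked, and still so for the second after the job is handed in, with the robot touching nothing.
It also fails if it takes over 128 s, if anything falls off the work surface, if the arm or the gripper's body presses on something with over 40 N, if the wrist force passes 120 N, or if a joint passes its speed limit or range.

## Working session

There is one attempt and no reset: what is moved stays moved. The work goes in short steps, Python scripts to look and compute and a tool call to move; the robot and the scene stay as the last step left them, time stands still between calls to the robot, and variables do not carry over. Pictures are saved under pics/ and viewed, and the job is handed in when it is done.

Besides the shell and the picture viewer there is one more tool, called as name(argument=value, ...), one argument or row to a line, values as JSON. arm_command: Moves the arm, as the interface text tells. Its arguments: {"type":"object","properties":{"targets":{"type":"string"},"grip":{"type":"number"},"squeeze":{"type":"number"}},"required":["targets"]}

```bash
ls; mkdir -p pics; cat > h.py <<'E'
import numpy as np, cv2
from workcell import manip
from scipy.spatial.transform import Rotation as R
def K(c):
    h,w=c['frame'].shape[:2]; f=h/2/np.tan(np.radians(c['vertical_fov'])/2)
    return np.array([[f,0,c['cx']],[0,f,c['cy']],[0,0,1]])
def save(c,n): cv2.imwrite(f'pics/{n}.png',c['frame'][:,:,::-1])
def c2w(c,p):
    Rm=cv2.Rodrigues(np.array(c['rvec'],float))[0]; return Rm.T@(np.array(p)-np.array(c['tvec']))
def px2w(c,u,v,z):
    Rm=cv2.Rodrigues(np.array(c['rvec'],float))[0]; o=-Rm.T@np.array(c['tvec'])
    d=Rm.T@np.linalg.inv(K(c))@np.array([u,v,1.]); return o+d*(z-o[2])/d[2]
def w2px(c,p):
    return cv2.projectPoints(np.array(p,float).reshape(-1,3),np.array(c['rvec'],float),np.array(c['tvec'],float),K(c),None)[0].reshape(-1,2)
def look(c,names):
    for n in names:
        for r in manip.search_frame(c,n)[:3]:
            w=c2w(c,r['xyz']); print(n,round(r['p'],2),np.round(w*1000).astype(int),np.round(w2px(c,w)[0]).astype(int))
NAMES='big_weight small_weight wide_jar slim_jar screw tray dish spindle dividers block'.split()
E
python3 - <<'E'
from h import *
o=manip.get_obs(); print(o)
for n in ('top','side'):
    c=manip.camera(n); save(c,n+'0'); print(n,c['vertical_fov'],c['cx'],c['cy'],c2w(c,[0,0,0])); look(c,NAMES)
print(manip.get_obs()['clock'])
E
```

```text
pics
{'clock': 0.0, 'joint_pos': array([ 1.07940594,  0.33288949, -0.06474342,  1.46094419,  0.02161113,
        1.34992375, -0.08849041]), 'joint_velocities': array([ 3.96765646e-04, -1.20648554e-03,  8.34190431e-05,  1.10440183e-03,
        7.36962676e-04,  5.94784938e-04,  4.09783677e-04]), 'tau': array([ 4.31301578e-04, -6.25424480e+01,  4.93629836e-02, -3.91606665e+01,
        1.60785456e-02,  9.80737328e-03, -2.10816819e-05]), 'position': array([ 0.28222512, -0.5572304 ,  0.23850368]), 'ee_rot': array([ 9.72646117e-01,  2.32290747e-01, -2.02298322e-04, -7.05801099e-04]), 'ft_force': array([-0.74631341,  0.08184571,  0.20227419]), 'torque': array([-0.05856074, -0.05220722,  0.0171279 ]), 'grip_width': 0.9974253959933754}
top 50.4167079566112 254.26208184170787 195.24157104006412 [ 0.36618781 -0.00148278  1.09905294]
big_weight 0.53 [467  -3  23] [255 203]
big_weight 0.48 [ 536 -155    5] [311 177]
big_weight 0.46 [547 147  24] [199 174]
small_weight 0.56 [422 150  23] [198 221]
wide_jar 0.82 [ 341 -283   66] [368 250]
slim_jar 0.7 [348 282  76] [142 250]
screw 0.49 [543 147  25] [199 175]
tray 0.68 [653 -15  11] [259 135]
dish 0.85 [ 525 -352    8] [384 180]
dish 0.69 [468  -4  24] [256 202]
dish 0.58 [ 537 -154    6] [311 177]
spindle 0.86 [544 334   9] [131 177]
dividers 0.47 [ 537 -155    7] [311 177]
block 0.23 [ 419 -171   13] [319 220]
side 52.68040557232488 247.60153327610476 189.6161601228821 [ 0.32856765 -0.55282032  0.74322646]
big_weight 0.86 [466 -12  25] [231 194]
small_weight 0.45 [420 148  14] [197 154]
wide_jar 0.84 [ 341 -296   62] [206 319]
wide_jar 0.64 [420 147  15] [197 154]
screw 0.71 [ 419 -179   12] [231 264]
tray 0.95 [656 -23   6] [307 185]
tray 0.55 [ 420 -182   10] [232 265]
dish 0.75 [ 524 -345    7] [308 326]
spindle 0.94 [537 330  12] [223 103]
dividers 0.87 [ 531 -156    5] [278 243]
block 0.91 [546 134  23] [246 146]
1.1
```

View pics/top0.png

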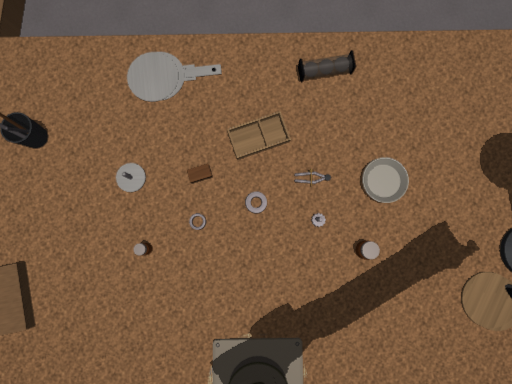

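View pics/side0.png

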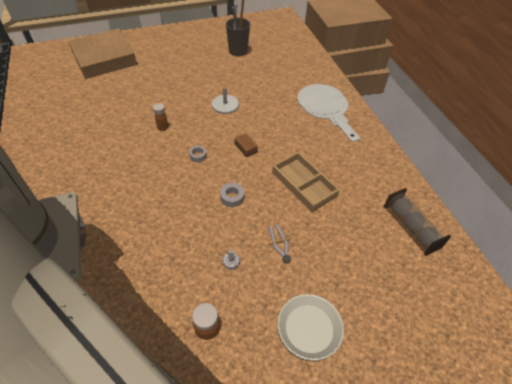

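```bash
python3 - <<'E'
import cv2
t=cv2.imread('pics/top0.png')
cv2.imwrite('pics/topz.png',cv2.resize(t[105:265,115:295],None,fx=4.4,fy=3.7*4.4/3.7*0.84,interpolation=cv2.INTER_CUBIC)) if 0 else None
cv2.imwrite('pics/topz1.png',cv2.resize(t[105:255,115:245],None,fx=4,fy=4,interpolation=cv2.INTER_CUBIC))
cv2.imwrite('pics/topz2.png',cv2.resize(t[105:265,220:420],None,fx=3.7,fy=3.7,interpolation=cv2.INTER_CUBIC))
E
```

```text
(no output)
```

View pics/topz1.png

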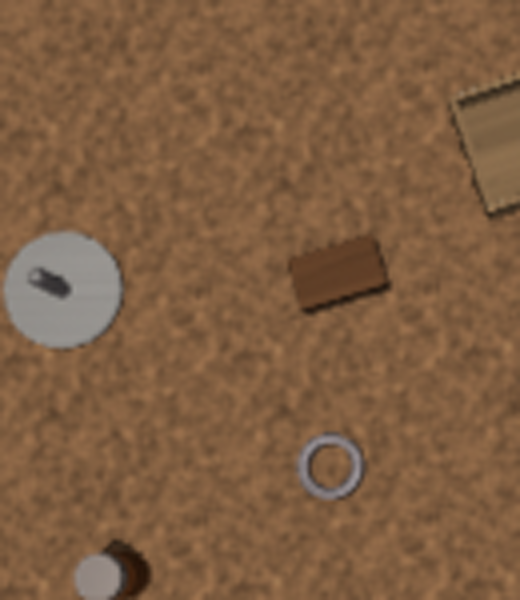

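View pics/topz2.png

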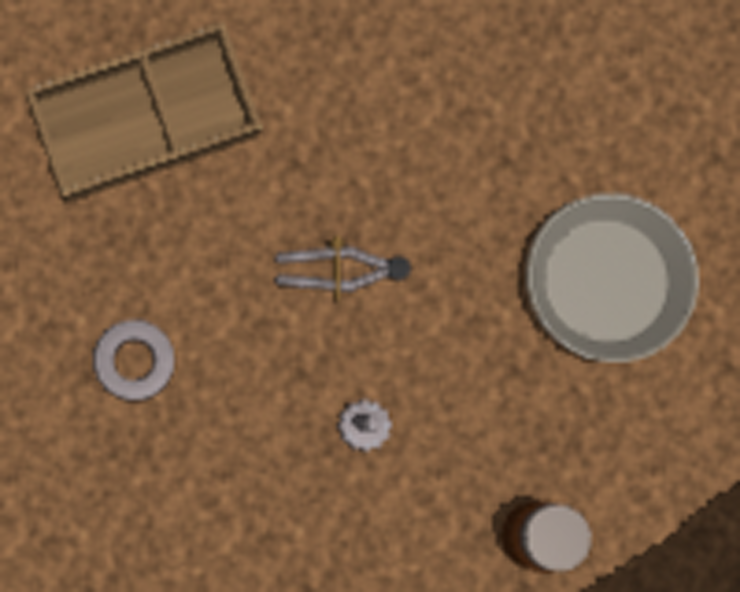

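```bash
python3 - <<'E'
from h import *
c=manip.camera('top')
z1=dict(spindle=(63,290,.008),small=(331,467,.020),slim=(99,577,.075),block=(338,272,.025))
z2=dict(big=(134,360,.024),screw=(366,426,.012),wide=(558,538,.065),dish=(612,277,.022),t1=(31,94,.028),t2=(219,30,.028),t3=(261,128,.028),t4=(66,199,.028),d1=(145,60,.028),d2=(171,155,.028))
P={}
for d,s,ou,ov in((z1,4,115,105),(z2,3.7,220,105)):
    for k,(x,y,z) in d.items():
        P[k]=px2w(c,(x+.5)/s-.5+ou,(y+.5)/s-.5+ov,z); print(k,np.round(P[k]*1000,1))
ct=(P['t1']+P['t2']+P['t3']+P['t4'])/4
y=(P['t1']+P['t4']-P['t2']-P['t3'])/2; x=(P['t1']+P['t2']-P['t4']-P['t3'])/2
print(ct*1000,np.linalg.norm(x),np.linalg.norm(y),np.degrees(np.arctan2(-y[0],y[1])),np.degrees(np.arctan2(x[1],x[0])))
uy=y/np.linalg.norm(y)
print('wide',(ct+.031*uy)*1000,'narrow',(ct-.043*uy)*1000,'div',np.dot((P['d1']+P['d2'])/2-ct,uy))
w=manip.camera('wrist');save(w,'wrist0');print(c2w(w,[0,0,0]))
E
```

```text
spindle [542.9 335.1   8. ]
small [419.9 151.8  20. ]
slim [350.8 288.5  75. ]
block [549.5 146.5  25. ]
big [468.9  -3.6  24. ]
screw [ 419.8 -169.9   12. ]
wide [ 339.3 -289.4   65. ]
dish [ 524.  -348.9   22. ]
t1 [663.9  68.4  28. ]
t2 [709.7 -69.3  28. ]
t3 [636.1 -98.2  28. ]
t4 [585.9  43.7  28. ]
d1 [688.  -14.9  28. ]
d2 [617.1 -32.6  28. ]
[648.88483794 -13.87321886  28.        ] 0.08041745063243613 0.14782675333748074 18.940377034492013 19.457175797650677
wide [638.82273221  15.44834366  28.        ] narrow [662.84195233 -54.54506364  28.        ] div -0.010560597911791056
[ 0.34585411 -0.52501496  0.3739395 ]
```

View pics/wrist0.png

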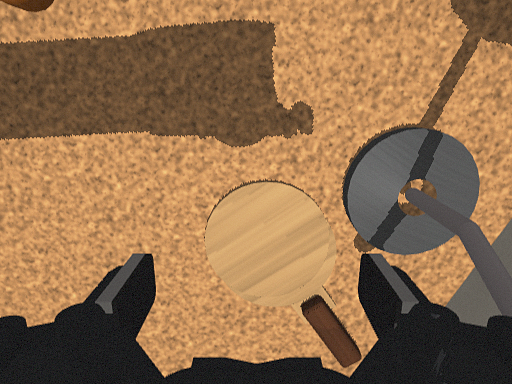

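arm_command(
  targets="50 0 0 0 0 -0.184; 50 0 0 0 0 -0.184; 50 0 0 0 0 -0.184; 50 0 0 0 0 -0.184; 50 0 0 0 0 -0.184",
)

```text
clock: 1.82
position: [0.4453, -0.3766, 0.2392]
ee_rot: [0.766, 0.642, 0.0, 0.0]
ft_force: [1.6, -0.5, 1.3]
grip_width: 1.001
```

arm_command(
  targets="60 0 0 0 0 -0.182; 60 0 0 0 0 0; 60 0 0 0 0 0; 60 0 0 0 0 0; 0 0 0 0 0 0",
)

```text
clock: 2.45
position: [0.4556, -0.1345, 0.24]
ee_rot: [0.705, 0.71, 0.0, 0.001]
ft_force: [-0.0, -1.3, 0.1]
grip_width: 0.996
```

```bash
cat >> h.py <<'E'
def go(x,y,z,yaw=np.pi/2):
    o=manip.get_obs(); Rt=R.from_quat(o['ee_rot']); c,s=np.cos(yaw),np.sin(yaw)
    T=R.from_matrix(np.array([[c,s,0],[s,-c,0],[0,0,-1.]]))
    print('t',round(o['clock'],2),'pos',np.round(o['position']*1000,1),'F',np.round(o['ft_force'],1),'w',round(o['grip_width']*85.4,1),'shift',np.round(Rt.inv().apply(np.array([x,y,z])/1000-o['position'])*1000,1),'turn',np.round((Rt.inv()*T).as_rotvec(),3))
E
python3 - <<'E'
from h import *
go(469,-4,120)
w=manip.camera('wrist');save(w,'w1');look(w,NAMES[:2]); print(c2w(w,[0,0,0]))
E
```

```text
t 2.45 pos [ 455.6 -134.5  240. ] F [-0.  -1.3  0.1] w 85.1 shift [130.5  14.2 119.9] turn [0.001 0.    0.007]
big_weight 0.76 [469  -2  25] [272  26]
[ 0.454721   -0.06274803  0.37456296]
```

arm_command(
  targets="30 7 10 0 0 0.007; 30 7 20 0 0 0; 0 0 30 0 0 0; 0 0 0 0 0 0",
)

```text
clock: 3.1
position: [0.4681, -0.0803, 0.1776]
ee_rot: [0.71, 0.704, -0.001, -0.002]
ft_force: [-0.5, -0.5, 0.8]
grip_width: 0.998
```

```bash
python3 - <<'E'
from h import *
w=manip.camera('wrist');save(w,'w2');look(w,NAMES[:2]); print(c2w(w,[0,0,0]),K(w)[0])
go(469,-4,120)
E
```

```text
big_weight 0.88 [468   3  25] [257  80]
[ 0.46901217 -0.00877711  0.31222125] [345.78137636   0.         256.46984813]
t 3.25 pos [469.9 -80.3 180.4] F [-0.3  0.5 -0.2] w 85.4 shift [76.3 -1.6 60.4] turn [ 0.001  0.    -0.009]
```

View pics/w2.png

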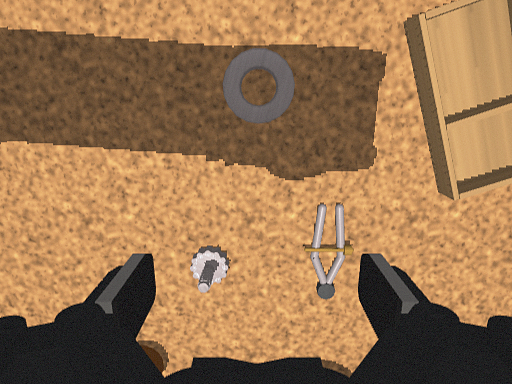

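```bash
python3 - <<'E'
from h import *
w=manip.camera('wrist')
for u,v,z in((258.5,85,.024),(209,266,.012),(207,286,.048),):print(np.round(px2w(w,u,v,z)*1000,1))
E
```

```text
[472.3  -1.1  24. ]
[ 423.1 -167.6   12. ]
[ 426.1 -168.    48. ]
```

arm_command(
  targets="40 0 50 0 0 -0.006; 38 0 50 0 0 0; 0 0 40 0 0 0; 0 0 0 0 0 0",
)

```text
clock: 3.8
position: [0.4684, -0.0025, 0.0395]
ee_rot: [0.707, 0.707, -0.001, -0.002]
ft_force: [0.4, -1.4, -0.3]
grip_width: 0.999
```

```bash
python3 - <<'E'
from h import *
w=manip.camera('wrist');save(w,'w3')
go(470,-2,11)
E
```

```text
t 3.85 pos [469.8  -2.8  41.3] F [0.5 0.2 0.7] w 85.7 shift [ 0.8  0.2 30.3] turn [-0.001 -0.    -0.002]
```

View pics/w3.png

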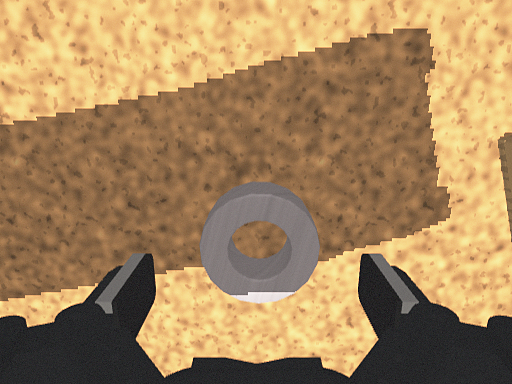

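```bash
python3 - <<'E'
from h import *
w=manip.camera('wrist')
print(np.round(px2w(w,260,247,.024)*1000,1)); print(w2px(w,[[.470+dx,-.002,z] for dx in(-.0425,.0425) for z in (.033,.052)]))
o=manip.get_obs();p=o['position'];print(w2px(w,[[p[0]-.0425,p[1],p[2]+dz] for dz in (-.008,.005,.011)]))
E
```

```text
[471.3  -1.   24. ]
[[163.71177943 257.60985279]
 [151.51662781 278.98273389]
 [350.8686667  257.29079201]
 [363.26538062 278.63160858]]
[[164.74451646 260.79449183]
 [156.76592512 275.21163921]
 [152.59618698 282.74626867]]
```

arm_command(
  targets="1 1 15 0 0 0; 0 0 13 0 0 0; 0 0 0 0 0 0",
)

```text
clock: 4.28
position: [0.47, -0.0015, 0.0119]
ee_rot: [0.708, 0.707, -0.001, -0.001]
ft_force: [0.4, 0.6, 0.1]
grip_width: 1.001
```

arm_command(
  targets="0 0 0 0 0 0; 0 0 0 0 0 0; 0 0 0 0 0 0; 0 0 0 0 0 0",
  grip=45,
  squeeze=50,
)

```text
clock: 4.78
position: [0.4708, -0.0014, 0.0136]
ee_rot: [0.708, 0.707, -0.0, 0.0]
ft_force: [-5.3, 1.0, 10.0]
grip_width: 0.664
```

```bash
python3 - <<'E'
from h import *
w=manip.camera('wrist');save(w,'w4')
go(470,-2,11)
E
```

```text
t 4.83 pos [470.8  -1.4  13.6] F [-4.6 -0.2 11.1] w 56.7 shift [-0.6 -0.8  2.6] turn [ 0.     0.001 -0.001]
```

View pics/w4.png

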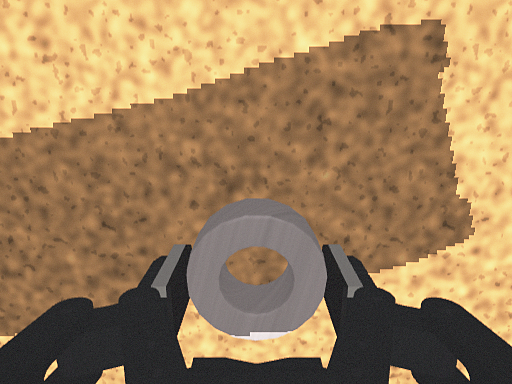

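arm_command(
  targets="0 0 -30 0 0 0; 0 0 -40 0 0 0; 20 0 -40 0 0 0; 50 15 0 0 0 0; 60 20 0 0 0 0",
)

```text
clock: 5.45
position: [0.5063, 0.1278, 0.1236]
ee_rot: [0.709, 0.706, 0.0, 0.001]
ft_force: [1.9, -1.3, -2.8]
grip_width: 0.661
```

arm_command(
  targets="60 20 0 0 0 0; 50 16 0 0 0 0; 20 0 0 0 0 0; 0 0 0 0 0 0",
)

```text
clock: 5.95
position: [0.5405, 0.2587, 0.1224]
ee_rot: [0.706, 0.708, -0.0, -0.001]
ft_force: [0.2, -0.7, -2.7]
grip_width: 0.659
```

```bash
python3 - <<'E'
from h import *
w=manip.camera('wrist');save(w,'w5')
look(w,['spindle'])
go(543,335,120)
E
```

```text
spindle 0.6 [544 339  10] [262  82]
t 6.05 pos [541.4 255.7 122.5] F [-0.4 -1.3 -3.3] w 56.5 shift [79.3  1.5  2.4] turn [-0.     0.001 -0.002]
```

View pics/w5.png

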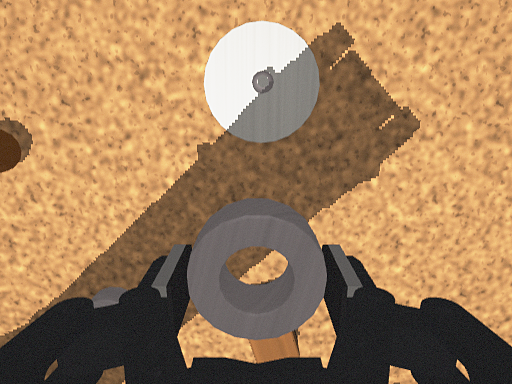

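```bash
python3 - <<'E'
from h import *
w=manip.camera('wrist')
print(np.round(px2w(w,262,81.5,.008)*1000,1),np.round(px2w(w,263,82,.064)*1000,1))
o=manip.get_obs();p=o['position']
# project ring model at TCP
a=np.linspace(0,2*np.pi,24)
zt=p[2]-.0136+.024
for r in(.029,.015):
    q=w2px(w,np.c_[p[0]+r*np.cos(a),p[1]+r*np.sin(a),np.full(24,zt)]); print(r,q.min(0),q.max(0))
E
```

```text
[545.2 336.    8. ] [544.9 333.8  64. ]
0.029 [185.69655319 213.62918809] [329.53914268 341.82324892]
0.015 [220.53718141 247.40002871] [294.7946032 313.5413422]
```

arm_command(
  targets="40 3 0 0 0 0; 40 1 0 0 0 0; 0 0 0 0 0 0; 0 0 0 0 0 0",
)

```text
clock: 6.6
position: [0.5461, 0.3353, 0.1226]
ee_rot: [0.708, 0.706, -0.0, 0.001]
ft_force: [0.3, -0.0, -3.0]
grip_width: 0.66
```

```bash
python3 - <<'E'
from h import *
w=manip.camera('wrist');save(w,'w6')
go(545,335.5,23)
E
```

```text
t 6.65 pos [546.3 334.9 122.6] F [-0.3 -0.1 -2.9] w 56.5 shift [ 0.8 -1.4 99.6] turn [ 0.     0.002 -0.003]
```

View pics/w6.png

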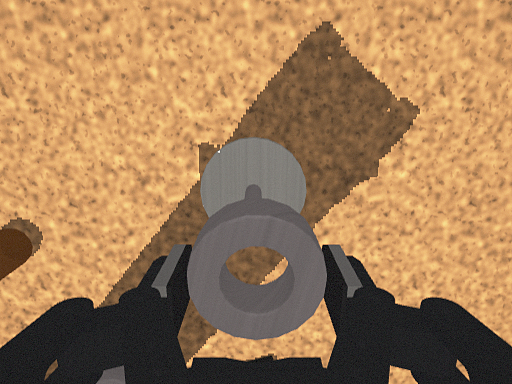

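arm_command(
  targets="1 -1 20 0 0 0; 0 0 20 0 0 0; 0 0 15 0 0 0; 0 0 10 0 0 0; 0 0 0 0 0 0",
)

```text
clock: 7.28
position: [0.5441, 0.3379, 0.0568]
ee_rot: [0.707, 0.707, -0.001, -0.0]
ft_force: [0.1, -0.2, -2.8]
grip_width: 0.662
```

```bash
python3 - <<'E'
from h import *
w=manip.camera('wrist');save(w,'w7')
go(545,335.5,23)
E
```

```text
t 7.33 pos [544.5 338.3  57.6] F [ 0.1  0.5 -2.6] w 56.4 shift [-2.8  0.5 34.6] turn [-0.    -0.    -0.001]
```

View pics/w7.png

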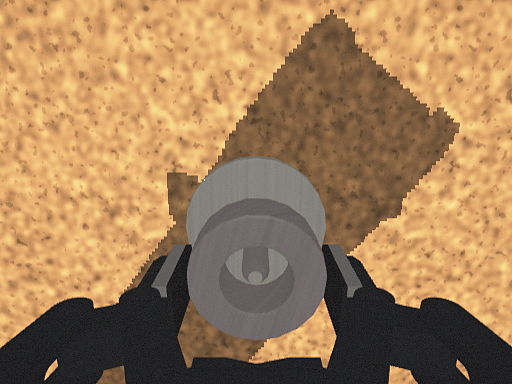

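arm_command(
  targets="-1 0 15 0 0 0; 0 0 15 0 0 0; 0 0 4 0 0 0; 0 0 0 0 0 0",
)

```text
clock: 7.82
position: [0.5443, 0.3371, 0.0233]
ee_rot: [0.707, 0.707, -0.0, -0.0]
ft_force: [0.2, 0.0, -2.5]
grip_width: 0.667
```

```bash
python3 - <<'E'
from h import *
w=manip.camera('wrist');save(w,'w8')
go(545,335.5,22)
E
```

```text
t 7.88 pos [544.6 337.3  23.8] F [ 0.5  0.4 -2.8] w 56.8 shift [-1.8  0.4  1.8] turn [ 0.    -0.    -0.001]
```

arm_command(
  targets="0 0 1.5 0 0 0; 0 0 0 0 0 0",
)

```text
clock: 8.12
position: [0.5446, 0.3372, 0.0224]
ee_rot: [0.707, 0.707, 0.0, 0.0]
ft_force: [0.3, -0.3, -3.4]
grip_width: 0.662
```

arm_command(
  targets="0 0 0 0 0 0; 0 0 0 0 0 0; 0 0 0 0 0 0",
  grip=72,
)

```text
clock: 8.5
position: [0.5447, 0.3373, 0.0225]
ee_rot: [0.707, 0.707, 0.0, 0.0]
ft_force: [-0.6, -0.6, -0.5]
grip_width: 0.84
```

arm_command(
  targets="0 0 -20 0 0 0; 0 0 -40 0 0 0; 0 0 -50 0 0 0; -60 -15 0 0 0 0; -50 -30 0 0 0 0",
)

```text
clock: 9.12
position: [0.5, 0.2258, 0.134]
ee_rot: [0.708, 0.706, 0.001, 0.001]
ft_force: [-0.5, -0.7, 0.9]
grip_width: 0.842
```

```bash
python3 - <<'E'
from h import *
w=manip.camera('wrist');save(w,'w9')
look(w,['small_weight','big_weight'])
go(420,152,130)
E
```

```text
small_weight 0.71 [439 165  14] [182 264]
big_weight 0.79 [546 334  31] [329  34]
t 9.28 pos [499.  224.1 133.3] F [0.5 0.2 0.8] w 71.9 shift [-72.5 -78.7   3.4] turn [ 0.001  0.003 -0.004]
```

View pics/w9.png

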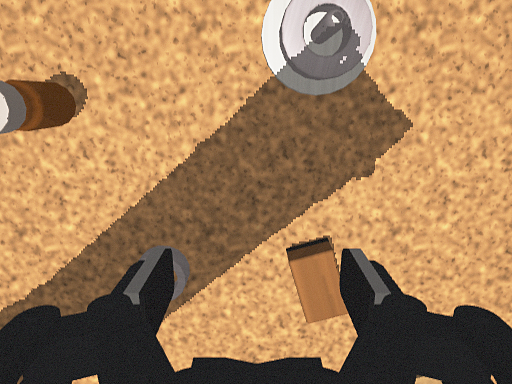

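arm_command(
  targets="-50 -40 0 0 0 0; -60 -39 0 0 0 0; -14 0 0 0 0 0; 0 0 0 0 0 0",
  grip=75,
)

```text
clock: 9.78
position: [0.427, 0.1121, 0.1335]
ee_rot: [0.708, 0.706, 0.001, 0.001]
ft_force: [-0.1, 0.6, -0.1]
grip_width: 0.882
```

```bash
python3 - <<'E'
from h import *
w=manip.camera('wrist');save(w,'w10')
look(w,['small_weight'])
go(420,152,130)
E
```

```text
small_weight 0.94 [421 153  21] [247 140]
t 9.88 pos [426.9 113.7 133.1] F [ 0.2  1.1 -0.3] w 75.0 shift [38.3 -6.9  3.1] turn [ 0.002 -0.001  0.001]
```

View pics/w10.png

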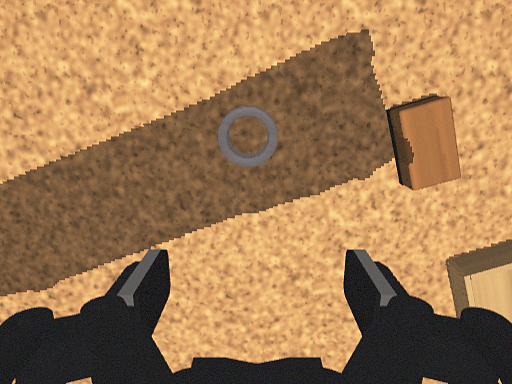

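```bash
python3 - <<'E'
from h import *
w=manip.camera('wrist')
q=px2w(w,248,136,.02)*1000;print(np.round(q,1)); go(q[0],q[1],13)
E
```

```text
[421.  157.4  20. ]
t 9.93 pos [426.7 113.8 132.8] F [ 0.6  0.8 -0.5] w 75.0 shift [ 43.5  -5.8 119.9] turn [ 0.001 -0.001  0.001]
```

arm_command(
  targets="20 -3 30 0 0 0; 21 -3 30 0 0 0; 0 0 23 0 0 0; 0 0 0 0 0 0",
)

```text
clock: 10.42
position: [0.419, 0.1545, 0.0481]
ee_rot: [0.707, 0.708, -0.001, -0.002]
ft_force: [0.1, -0.2, -0.4]
grip_width: 0.879
```

```bash
python3 - <<'E'
from h import *
w=manip.camera('wrist');save(w,'w11')
o=manip.get_obs();p=o['position']
a=np.linspace(0,2*np.pi,24)
for r in(.022,.015):
    q=w2px(w,np.c_[p[0]+r*np.cos(a),p[1]+r*np.sin(a),np.full(24,.02)]); print(r,q.min(0),q.max(0))
go(420,154,13)
E
```

```text
0.022 [215.7166098  200.48743157] [301.79648116 280.05341571]
0.015 [229.41432088 213.90695104] [288.06072959 268.12152482]
t 10.47 pos [419.9 154.3  49.2] F [-0.1  0.2 -0.3] w 74.9 shift [-0.3  0.1 36.2] turn [-0.002 -0.001  0.001]
```

View pics/w11.png

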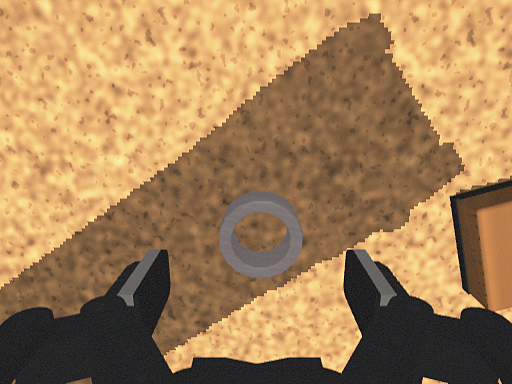

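arm_command(
  targets="1 1 20 0 0 0; 0 0 11 0 0 0; 0 0 0 0 0 0",
)

```text
clock: 10.85
position: [0.4211, 0.1541, 0.0183]
ee_rot: [0.707, 0.707, -0.0, -0.0]
ft_force: [0.3, 0.2, 0.3]
grip_width: 0.877
```

arm_command(
  targets="0 0 0 0 0 0; 0 0 0 0 0 0; 0 0 0 0 0 0; 0 0 0 0 0 0",
  grip=32,
)

```text
clock: 11.35
position: [0.4217, 0.1542, 0.0193]
ee_rot: [0.707, 0.707, 0.0, 0.001]
ft_force: [-3.9, -1.3, 11.7]
grip_width: 0.481
```

```bash
python3 - <<'E'
from h import *
w=manip.camera('wrist');save(w,'w12')
go(545,336,123)
E
```

```text
t 11.4 pos [421.7 154.1  19.3] F [-3.6 -1.5 11.7] w 41.4 shift [ 181.9  123.2 -103.6] turn [ 0.001  0.001 -0.001]
```

View pics/w12.png

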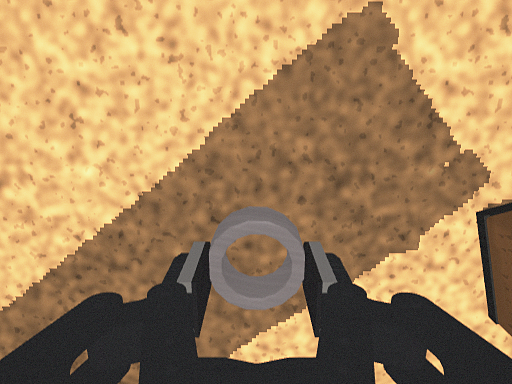

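arm_command(
  targets="0 0 -30 0 0 0; 0 0 -40 0 0 0; 10 0 -40 0 0 0; 50 45 0 0 0 0; 45 45 0 0 0 0",
)

```text
clock: 12.02
position: [0.5096, 0.255, 0.1302]
ee_rot: [0.708, 0.706, 0.001, 0.002]
ft_force: [1.4, 0.4, -0.9]
grip_width: 0.479
```

arm_command(
  targets="40 34 0 0 0 0; 15 0 0 0 0 0; 0 0 0 0 0 0",
)

```text
clock: 12.4
position: [0.5402, 0.3108, 0.128]
ee_rot: [0.707, 0.708, -0.0, -0.001]
ft_force: [-0.5, -0.2, -1.4]
grip_width: 0.479
```

```bash
python3 - <<'E'
from h import *
w=manip.camera('wrist');save(w,'w13')
o=manip.get_obs();p=o['position']
a=np.linspace(0,2*np.pi,24)
for r in(.022,.015):
    q=w2px(w,np.c_[p[0]+r*np.cos(a),p[1]+r*np.sin(a),np.full(24,p[2]+.001)]); print(r,q.min(0),q.max(0))
go(545,336,123)
E
```

```text
0.022 [206.75109374 224.11707468] [308.95199555 316.05514925]
0.015 [223.03965663 239.79221991] [292.65937628 302.41978251]
t 12.45 pos [540.6 309.4 128.2] F [-0.5 -1.4 -1.2] w 40.4 shift [26.6  4.4  5.2] turn [-0.     0.001  0.   ]
```

View pics/w13.png

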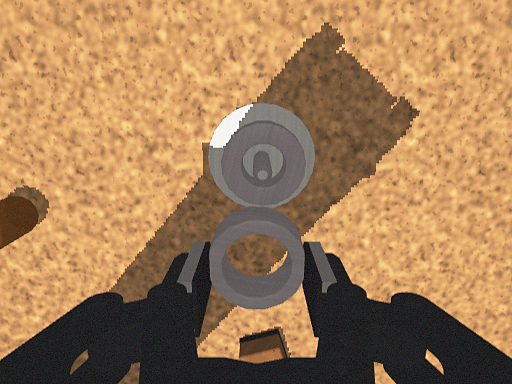

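```bash
python3 - <<'E'
from h import *
w=manip.camera('wrist')
print(np.round(px2w(w,261.5,154.5,.008)*1000,1),np.round(px2w(w,263,172,.064)*1000,1),np.round(px2w(w,257,260,manip.get_obs()['position'][2]+.001)*1000,1))
go(544,335.5,123)
E
```

```text
[544.2 338.5   8. ] [544.3 337.5  64. ] [540.7 313.7 129.3]
t 12.5 pos [540.9 308.5 128.3] F [ 0.4 -0.5 -2.2] w 40.6 shift [27.   3.   5.3] turn [ 0.     0.001 -0.001]
```

arm_command(
  targets="14 3 0 0 0 0; 14 0 10 0 0 0; 0 0 20 0 0 0; 0 0 10 0 0 0; 0 0 0 0 0 0",
)

```text
clock: 13.12
position: [0.5439, 0.3366, 0.0866]
ee_rot: [0.708, 0.707, -0.001, -0.0]
ft_force: [-0.5, -0.2, -1.6]
grip_width: 0.476
```

```bash
python3 - <<'E'
from h import *
w=manip.camera('wrist');save(w,'w14')
go(544,336,52)
E
```

```text
t 13.18 pos [544.3 337.1  87.7] F [-0.3  0.6 -1.1] w 40.9 shift [-1.  -0.3 35.7] turn [-0.001  0.001 -0.001]
```

View pics/w14.png

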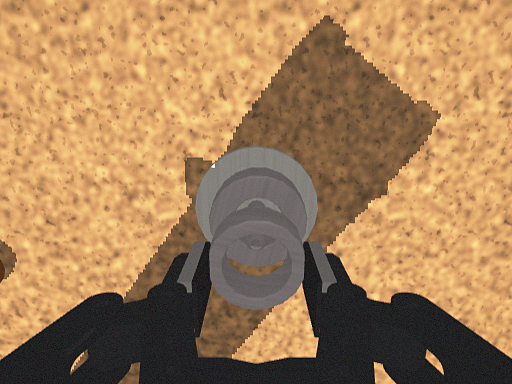

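```bash
python3 - <<'E'
from h import *
w=manip.camera('wrist')
print(np.round(px2w(w,257,241,.064)*1000,1)); print(w2px(w,[.5443,.337,.064]))
E
```

```text
[544.4 339.2  64. ]
[[256.74406979 245.02625021]]
```

arm_command(
  targets="1 0 10 0 0 0; 0 0 10 0 0 0; 0 0 10 0 0 0; 0 0 4 0 0 0; 0 0 0 0 0 0",
)

```text
clock: 13.85
position: [0.5443, 0.3385, 0.0539]
ee_rot: [0.707, 0.707, -0.0, -0.0]
ft_force: [0.2, -1.0, -1.6]
grip_width: 0.481
```

```bash
python3 - <<'E'
from h import *
w=manip.camera('wrist');save(w,'w15')
go(544,336,52)
E
```

```text
t 13.9 pos [544.4 338.7  54.3] F [-0.2 -0.6 -1.6] w 40.8 shift [-2.7 -0.4  2.3] turn [-0.    -0.    -0.001]
```

View pics/w15.png

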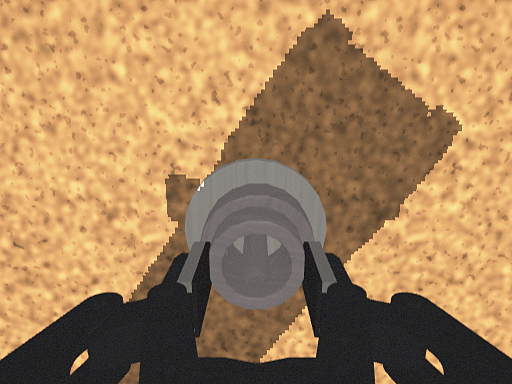

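Post is through the small ring's hole (tip near (256,282)). Lower 2 mm, release.

arm_command(
  targets="0 0 2 0 0 0; 0 0 0 0 0 0; 0 0 0 0 0 0",
)

```text
clock: 14.28
position: [0.5445, 0.3386, 0.0524]
ee_rot: [0.707, 0.707, 0.0, 0.0]
ft_force: [0.4, 0.5, -1.9]
grip_width: 0.479
```

arm_command(
  targets="0 0 0 0 0 0; 0 0 0 0 0 0; 0 0 0 0 0 0",
  grip=60,
)

```text
clock: 14.65
position: [0.5445, 0.3386, 0.0523]
ee_rot: [0.707, 0.707, 0.0, 0.0]
ft_force: [-0.2, 0.0, -0.6]
grip_width: 0.7
```

arm_command(
  targets="0 0 -20 0 0 0; 0 0 -40 0 0 0; 0 0 -50 0 0 0; -50 0 0 0 0 0; -50 -30 0 0 0 0",
)

```text
clock: 15.28
position: [0.5155, 0.2376, 0.164]
ee_rot: [0.708, 0.706, 0.001, 0.0]
ft_force: [0.6, -0.6, 0.5]
grip_width: 0.705
```

```bash
python3 - <<'E'
from h import *
w=manip.camera('wrist');save(w,'w16')
look(w,['slim_jar','small_weight','big_weight'])
go(350,285,170)
E
```

```text
slim_jar 0.55 [360 295  53] [ 32 117]
small_weight 0.76 [546 341  50] [301  46]
big_weight 0.92 [539 330  35] [288  64]
t 15.47 pos [514.6 237.6 163.7] F [0.5 0.7 0.9] w 60.3 shift [  46.9 -164.8   -6.7] turn [ 0.002  0.001 -0.003]
```

View pics/w16.png

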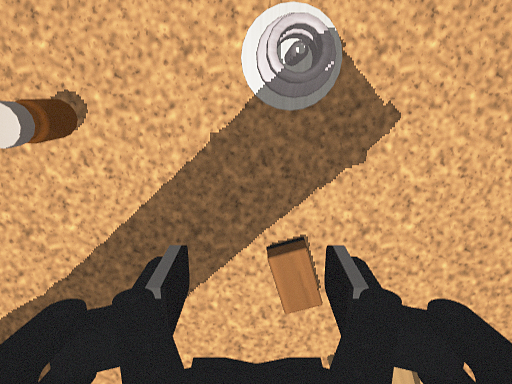

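arm_command(
  targets="-56 -17 -10 0 0 0; -56 -17 -5 0 0 0; -56 -17 0 0 0 0; -56 -17 0 0 0 0; -56 -17 0 0 0 0",
  grip=80,
)

```text
clock: 16.1
position: [0.4296, -0.0417, 0.1786]
ee_rot: [0.706, 0.708, 0.001, 0.001]
ft_force: [0.8, -0.4, -0.3]
grip_width: 0.934
```

arm_command(
  targets="-56 -17 0 0 0 0; -56 -17 0 0 0 0; -56 -17 0 0 0 0; -56 -17 0 0 0 0; -50 -17 0 0 0 0",
)

```text
clock: 16.73
position: [0.3449, -0.3167, 0.1785]
ee_rot: [0.707, 0.708, 0.0, 0.001]
ft_force: [1.0, 0.2, 0.0]
grip_width: 0.94
```

```bash
python3 - <<'E'
from h import *
w=manip.camera('wrist');save(w,'w17')
look(w,['wide_jar'])
go(340,-288,150)
E
```

```text
wide_jar 0.66 [ 339 -283   64] [248 149]
t 16.82 pos [ 342.8 -319.8  178. ] F [ 0.1 -0.3  0.6] w 80.2 shift [31.8 -3.  28. ] turn [ 0.001  0.002 -0.006]
```

View pics/w17.png

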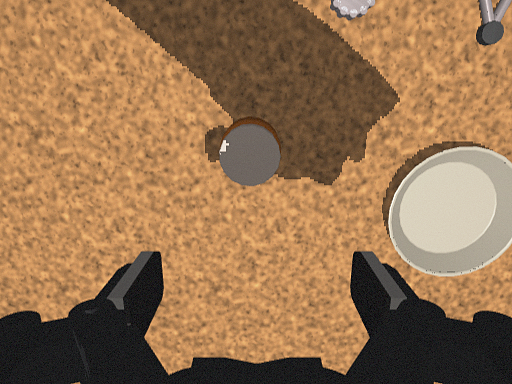

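```bash
python3 - <<'E'
from h import *
w=manip.camera('wrist')
q=px2w(w,250,154,.065)*1000;print(np.round(q,1)); 
for p in ((219.5,154),(280.5,154)): print(px2w(w,*p,.065)*1000)
print('dish',px2w(w,455,211,.022)*1000)
go(q[0],q[1],100)
E
```

```text
[ 338.3 -289.1   65. ]
[ 316.33679562 -289.00057052   65.        ]
[ 360.28106496 -289.27520477   65.        ]
dish [ 518.94344716 -348.37320866   22.        ]
t 16.88 pos [ 344.2 -317.   178. ] F [-0.3  1.5 -1.2] w 79.7 shift [27.9 -6.1 78. ] turn [ 0.001  0.    -0.003]
```

arm_command(
  targets="15 -4 30 0 0 0; 14 -2 30 0 0 0; 0 0 0 0 0 0",
)

```text
clock: 17.25
position: [0.3384, -0.2838, 0.1165]
ee_rot: [0.706, 0.708, 0.0, -0.001]
ft_force: [0.2, -0.7, 0.4]
grip_width: 0.938
```

```bash
python3 - <<'E'
from h import *
w=manip.camera('wrist');save(w,'w18')
o=manip.get_obs();p=o['position']
a=np.linspace(0,2*np.pi,24)
q=w2px(w,np.c_[p[0]+.022*np.cos(a),p[1]+.022*np.sin(a),np.full(24,.065)]); print(q.min(0),q.max(0))
go(338.5,-289,42)
E
```

```text
[219.968318  190.5800603] [296.14339531 261.91749051]
t 17.3 pos [ 339.  -285.2  117.9] F [ 0.5 -0.2  1.3] w 79.9 shift [-3.8 -0.5 75.9] turn [ 0.    -0.     0.002]
```

View pics/w18.png

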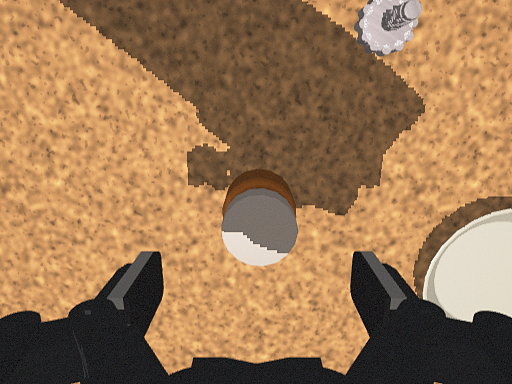

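arm_command(
  targets="-1 1 25 0 0 0; 0 0 25 0 0 0; 0 0 15 0 0 0; 0 0 9 0 0 0; 0 0 0 0 0 0",
)

```text
clock: 17.92
position: [0.339, -0.2873, 0.0435]
ee_rot: [0.707, 0.707, 0.0, 0.0]
ft_force: [-0.5, -0.3, -0.5]
grip_width: 0.939
```

```bash
python3 - <<'E'
from h import *
w=manip.camera('wrist');save(w,'w19')
go(338.5,-288,42)
E
```

```text
t 17.98 pos [ 339.2 -287.5   43.8] F [0.3 0.4 0.6] w 80.1 shift [-0.5 -0.7  1.8] turn [ 0.001  0.    -0.001]
```

View pics/w19.png

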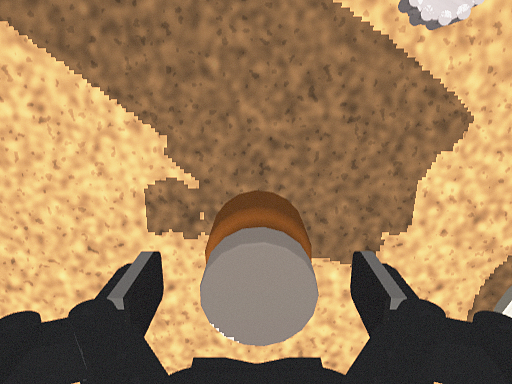

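arm_command(
  targets="0 0.5 0 0 0 0; 0 0 0 0 0 0; 0 0 0 0 0 0; 0 0 0 0 0 0",
  grip=38,
  squeeze=35,
)

```text
clock: 18.48
position: [0.3397, -0.2875, 0.0439]
ee_rot: [0.707, 0.707, -0.0, 0.001]
ft_force: [-0.5, 1.4, 5.8]
grip_width: 0.511
```

arm_command(
  targets="0 0 -10 0 0 0; 0 0 -20 0 0 0; 0 0 -20 0 0 0; 0 0 0 0 0 0",
)

```text
clock: 18.98
position: [0.34, -0.2878, 0.0947]
ee_rot: [0.708, 0.707, -0.0, 0.001]
ft_force: [0.7, 0.5, -1.7]
grip_width: 0.517
```

```bash
python3 - <<'E'
from h import *
w=manip.camera('wrist');save(w,'w20')
go(638,15,110)
E
```

```text
t 19.02 pos [ 339.4 -287.5   93.6] F [-0.1 -0.1 -1.8] w 44.1 shift [302.8 298.2 -16.5] turn [ 0.001  0.001 -0.001]
```

View pics/w20.png

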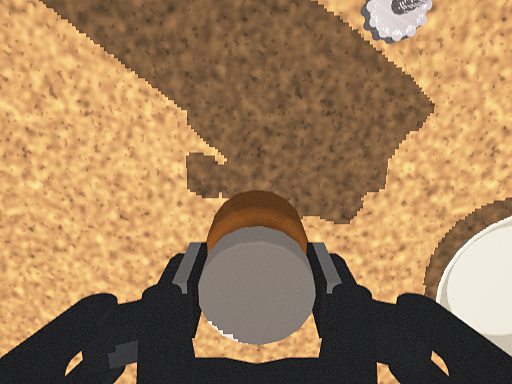

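arm_command(
  targets="10 0 -25 0 0 0; 35 45 -10 0 0 0; 35 45 0 0 0 0; 40 50 0 0 0 0; 40 55 0 0 0 0",
)

```text
clock: 19.65
position: [0.5296, -0.1303, 0.1273]
ee_rot: [0.708, 0.707, -0.0, -0.0]
ft_force: [1.8, -0.7, -1.0]
grip_width: 0.514
```

arm_command(
  targets="30 50 0 0 0 0; 30 45 0 0 0 0; 0 0 0 0 0 0",
)

```text
clock: 20.02
position: [0.6254, -0.067, 0.1262]
ee_rot: [0.706, 0.709, 0.001, -0.002]
ft_force: [-0.0, -0.1, -1.2]
grip_width: 0.516
```

```bash
python3 - <<'E'
from h import *
w=manip.camera('wrist');save(w,'w21')
cv2.imwrite('pics/w21.png',w['frame'][:,:,::-1])
go(638,15,110)
E
```

```text
t 20.07 pos [624.  -69.5 126.2] F [-1.4 -0.5 -3.5] w 44.0 shift [84.4 14.2 16.4] turn [-0.002 -0.002  0.002]
```

View pics/w21.png

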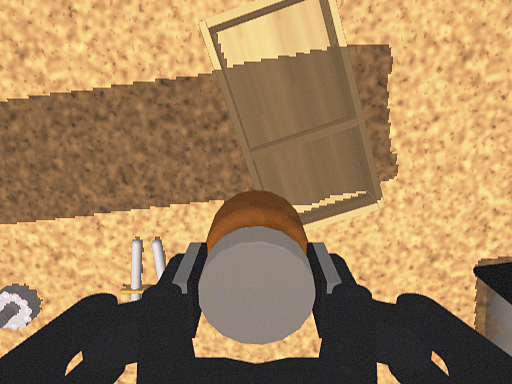

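```bash
python3 - <<'E'
from h import *
w=manip.camera('wrist')
A=px2w(w,200,21,.028);B=px2w(w,380,202,.028);D1=px2w(w,250,151,.028);D2=px2w(w,362,118,.028)
for p in(A,B,D1,D2,(A+B)/2):print(np.round(p*1000,1))
d=(A-B)[:2];print('diag',np.linalg.norm(d),np.hypot(.084,.153))
# A local = (-42,76.5), B=(42,-76.5)
yaw=np.arctan2(d[1],d[0])-np.arctan2(153,-84);print('yaw',np.degrees(yaw))
c=(A+B)[:2]/2;u=np.array([-np.sin(yaw),np.cos(yaw)])
print('wide',(c+.031*u)*1000,'narrow',(c-.043*u)*1000,'divyaw',np.degrees(np.arctan2(D2[1]-D1[1],D2[0]-D1[0])))
E
```

```text
[588.9  45.7  28. ]
[710.7 -69.9  28. ]
[619.2 -34.   28. ]
[693.  -12.1  28. ]
[649.8 -12.1  28. ]
diag 0.16796778453239442 0.17454225849346627
yaw 17.724472998484423
wide [640.38147837  17.43901879] narrow [662.91003449 -53.04831453] divyaw 16.56440724927
```

arm_command(
  targets="45 8 0 0 0 0; 41 7 0 0 0 0; 0 0 20 0 0 0; 0 0 0 0 0 0",
)

```text
clock: 20.62
position: [0.6372, 0.0122, 0.1061]
ee_rot: [0.708, 0.706, -0.002, -0.001]
ft_force: [0.1, -0.7, -1.2]
grip_width: 0.51
```

```bash
python3 - <<'E'
from h import *
w=manip.camera('wrist');save(w,'w22')
c=manip.camera('side');save(c,'s22')
cv2.imwrite('pics/s22z.png',cv2.resize(c['frame'][130:240,230:380,::-1],None,fx=4,fy=4))
go(640,17,50)
E
```

```text
t 20.73 pos [638.5  11.9 108. ] F [ 0.8  0.2 -0.9] w 43.9 shift [ 5.1  1.5 58. ] turn [-0.001  0.001 -0.004]
```

View pics/w22.png

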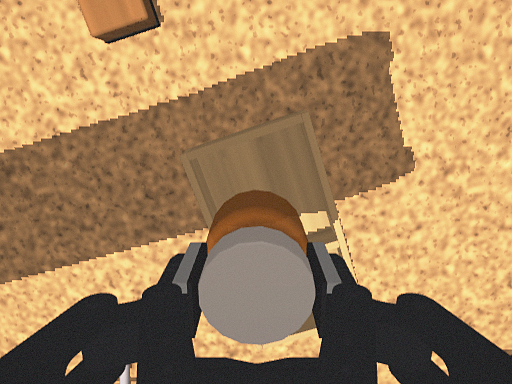

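View pics/s22z.png

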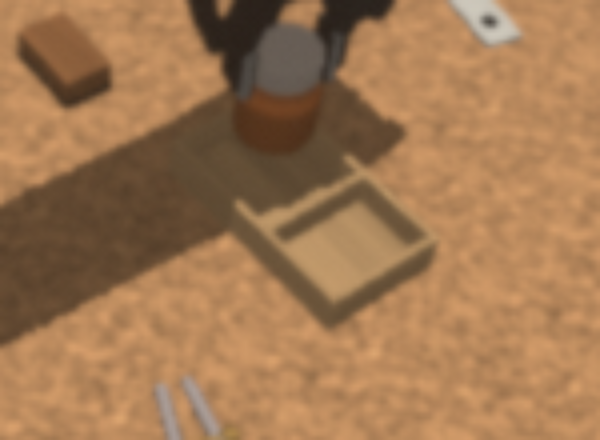

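```bash
python3 - <<'E'
from h import *
w=manip.camera('wrist')
A=px2w(w,184,153,.028)[:2];B=px2w(w,306,112,.028)[:2]
u=(B-A)/np.linalg.norm(B-A);n=np.array([u[1],-u[0]]);print(np.linalg.norm(B-A),np.degrees(np.arctan2(u[1],u[0])),((A+B)/2+n*.0455)*1000)
go(640,17,50)
E
```

```text
0.0791173912092108 18.10737458146437 [644.99892397  17.88719174]
t 20.77 pos [638.9  12.2 108.5] F [-0.5 -0.4 -0.4] w 44.1 shift [ 4.9  1.1 58.5] turn [ 0.     0.001 -0.003]
```

arm_command(
  targets="5 3 15 0 0 0; 0 0 20 0 0 0; 0 0 15 0 0 0; 0 0 6 0 0 0; 0 0 0 0 0 0",
)

```text
clock: 21.4
position: [0.6417, 0.0193, 0.0517]
ee_rot: [0.707, 0.707, -0.0, -0.0]
ft_force: [-0.2, -0.7, -1.3]
grip_width: 0.517
```

```bash
python3 - <<'E'
from h import *
w=manip.camera('wrist');save(w,'w23')
go(641,17,49)
E
```

```text
t 21.45 pos [642.1  19.3  52.4] F [-0.4 -0.1 -1.9] w 43.9 shift [-2.3 -1.1  3.4] turn [ 0.    -0.    -0.001]
```

View pics/w23.png

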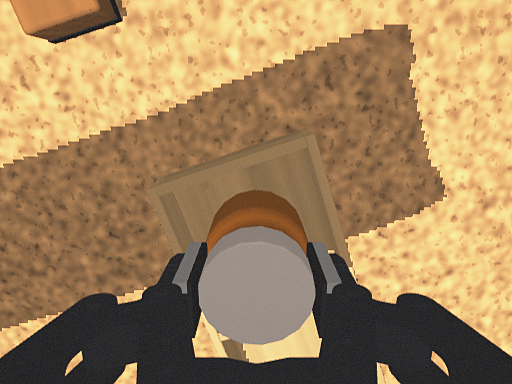

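arm_command(
  targets="0 0 2.5 0 0 0; 0 0 0 0 0 0; 0 0 0 0 0 0",
)

```text
clock: 21.82
position: [0.6421, 0.0193, 0.05]
ee_rot: [0.707, 0.707, 0.0, 0.0]
ft_force: [-0.0, 0.5, -1.2]
grip_width: 0.519
```

arm_command(
  targets="0 0 0.5 0 0 0; 0 0 0 0 0 0",
)

```text
clock: 22.08
position: [0.642, 0.0193, 0.0493]
ee_rot: [0.707, 0.707, -0.0, 0.0]
ft_force: [0.4, 0.8, -1.8]
grip_width: 0.516
```

arm_command(
  targets="0 0 0 0 0 0; 0 0 0 0 0 0; 0 0 0 0 0 0",
  grip=62,
)

```text
clock: 22.45
position: [0.642, 0.0193, 0.0494]
ee_rot: [0.707, 0.707, 0.0, 0.0]
ft_force: [0.2, -0.2, -0.3]
grip_width: 0.724
```

arm_command(
  targets="0 0 -20 0 0 0; 0 0 -40 0 0 0; 0 0 -50 0 0 0; 0 -40 -10 0 0 0; 0 0 0 0 0 0",
)

```text
clock: 23.08
position: [0.6011, 0.0198, 0.1722]
ee_rot: [0.707, 0.707, 0.001, 0.001]
ft_force: [-0.1, 0.4, 0.2]
grip_width: 0.727
```

```bash
python3 - <<'E'
from h import *
w=manip.camera('wrist');save(w,'w24')
go(350,230,180)
E
```

```text
t 23.12 pos [601.9  19.4 171.4] F [-0.2 -0.3 -0.8] w 61.9 shift [ 210.4 -252.    -9.5] turn [ 0.003  0.001 -0.001]
```

View pics/w24.png

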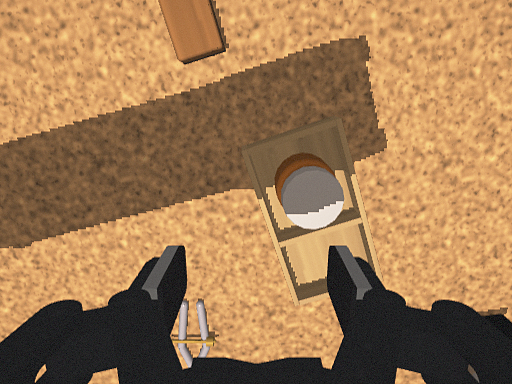

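arm_command(
  targets="42 -50 -5 0 0 0; 42 -50 -5 0 0 0; 42 -50 0 0 0 0; 42 -50 0 0 0 0; 44 -50 0 0 0 0",
)

```text
clock: 23.75
position: [0.3629, 0.2229, 0.1794]
ee_rot: [0.707, 0.707, 0.0, 0.0]
ft_force: [0.3, 0.8, 0.5]
grip_width: 0.723
```

arm_command(
  targets="0 0 0 0 0 0; 0 0 0 0 0 0",
)

```text
clock: 24.0
position: [0.3648, 0.2214, 0.1793]
ee_rot: [0.707, 0.707, 0.0, 0.0]
ft_force: [-0.2, -0.5, -1.0]
grip_width: 0.729
```

```bash
python3 - <<'E'
from h import *
w=manip.camera('wrist');save(w,'w25')
look(w,['slim_jar'])
go(350,286,120)
E
```

```text
slim_jar 0.83 [347 293  74] [229  95]
t 24.1 pos [365.  220.8 179. ] F [ 0.3 -0.4  0.6] w 61.9 shift [ 65.1 -15.2  59. ] turn [-0.    -0.    -0.003]
```

View pics/w25.png

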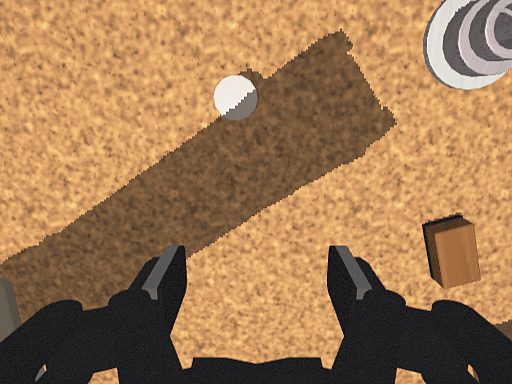

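```bash
python3 - <<'E'
from h import *
w=manip.camera('wrist')
q=px2w(w,236,97,.075)*1000;print(np.round(q,1)); go(q[0],q[1],120)
E
```

```text
[351.6 291.2  75. ]
t 24.15 pos [364.9 220.8 178.8] F [-0.  -0.2 -0.8] w 61.8 shift [ 70.4 -13.6  58.9] turn [-0.    -0.001 -0.003]
```

arm_command(
  targets="34 -7 20 0 0 0; 34 -6 20 0 0 0; 0 0 14 0 0 0; 0 0 0 0 0 0",
)

```text
clock: 24.65
position: [0.3511, 0.2883, 0.1237]
ee_rot: [0.708, 0.706, -0.001, -0.001]
ft_force: [0.1, -0.1, -0.5]
grip_width: 0.724
```

```bash
python3 - <<'E'
from h import *
w=manip.camera('wrist');save(w,'w26')
o=manip.get_obs();p=o['position']
print(w2px(w,[p[0],p[1],.075]))
g=cv2.cvtColor(w['frame'],cv2.COLOR_RGB2GRAY)
go(351,290,53)
E
```

```text
[[257.72906726 226.35086199]]
t 24.7 pos [351.6 288.4 124.5] F [ 1.6 -0.2  0. ] w 62.4 shift [ 1.6 -0.5 71.5] turn [-0.001  0.001 -0.002]
```

View pics/w26.png

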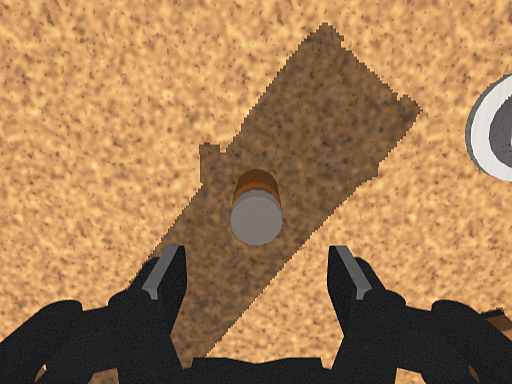

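arm_command(
  targets="3 -0.5 25 0 0 0; 0 0 20 0 0 0; 0 0 15 0 0 0; 0 0 10 0 0 0; 0 0 0 0 0 0",
)

```text
clock: 25.32
position: [0.3507, 0.2922, 0.0546]
ee_rot: [0.708, 0.707, -0.0, -0.0]
ft_force: [0.4, 0.6, -0.3]
grip_width: 0.725
```

```bash
python3 - <<'E'
from h import *
w=manip.camera('wrist');save(w,'w27')
o=manip.get_obs();p=o['position']
print(w2px(w,[p[0],p[1],.075]))
go(351,291,53)
E
```

```text
[[257.33288809 293.21862402]]
t 25.38 pos [350.8 292.5  55. ] F [ 0.  -0.3  0.2] w 62.1 shift [-1.5  0.2  2. ] turn [ 0.    -0.    -0.001]
```

View pics/w27.png

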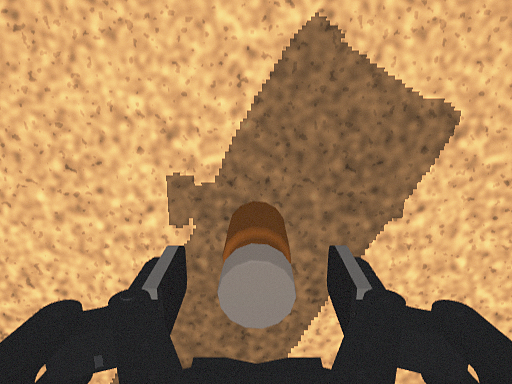

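arm_command(
  targets="1.5 0 0 0 0 0; 0 0 0 0 0 0; 0 0 0 0 0 0; 0 0 0 0 0 0; 0 0 0 0 0 0",
  grip=20,
  squeeze=30,
)

```text
clock: 26.0
position: [0.351, 0.2944, 0.0554]
ee_rot: [0.707, 0.707, 0.001, 0.0]
ft_force: [-0.2, 0.4, 6.5]
grip_width: 0.343
```

arm_command(
  targets="0 0 -10 0 0 0; 0 0 -20 0 0 0; 0 0 -30 0 0 0; 0 0 -20 0 0 0; 0 0 0 0 0 0",
)

```text
clock: 26.62
position: [0.3514, 0.2943, 0.1361]
ee_rot: [0.708, 0.707, 0.001, 0.001]
ft_force: [0.3, -0.7, -1.2]
grip_width: 0.337
```

```bash
python3 - <<'E'
from h import *
w=manip.camera('wrist');save(w,'w28')
go(663,-54,140)
E
```

```text
t 26.68 pos [350.9 293.8 135. ] F [-0.4  0.2 -1.8] w 29.0 shift [-347.3  312.6   -4.6] turn [ 0.001  0.    -0.001]
```

View pics/w28.png

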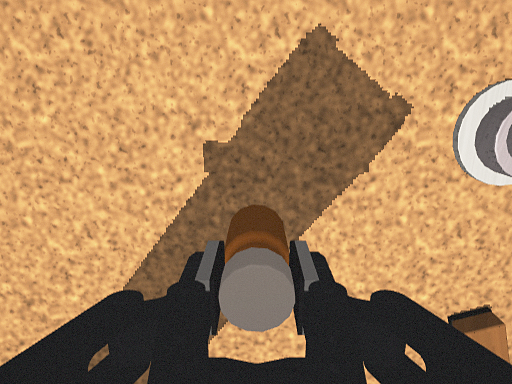

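arm_command(
  targets="-30 20 -15 0 0 0; -48 34 -5 0 0 0; -48 34 0 0 0 0; -48 34 0 0 0 0; -48 34 0 0 0 0",
)

```text
clock: 27.3
position: [0.5067, 0.0699, 0.1536]
ee_rot: [0.707, 0.707, -0.001, -0.0]
ft_force: [0.9, 1.2, -0.7]
grip_width: 0.342
```

arm_command(
  targets="-48 34 0 0 0 0; -48 34 0 0 0 0; -48 34 0 0 0 0; -48 34 0 0 0 0; -20 12 0 0 0 0",
)

```text
clock: 27.92
position: [0.6544, -0.1444, 0.152]
ee_rot: [0.709, 0.705, -0.001, -0.001]
ft_force: [0.2, 1.1, -1.4]
grip_width: 0.341
```

arm_command(
  targets="0 0 0 0 0 0; 0 0 0 0 0 0",
)

```text
clock: 28.18
position: [0.6536, -0.1389, 0.1537]
ee_rot: [0.707, 0.707, -0.0, -0.001]
ft_force: [0.6, -0.8, -0.8]
grip_width: 0.342
```

```bash
python3 - <<'E'
from h import *
w=manip.camera('wrist');save(w,'w29')
go(663,-54,140)
E
```

```text
t 28.23 pos [ 653.7 -138.7  154.1] F [ 0.2  1.  -0.9] w 29.1 shift [84.7  9.4 14.2] turn [-0.001 -0.001  0.001]
```

View pics/w29.png

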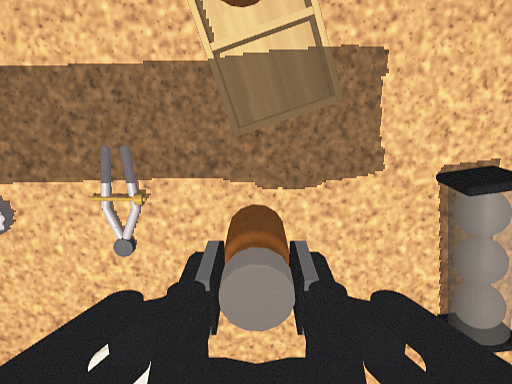

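```bash
python3 - <<'E'
from h import *
w=manip.camera('wrist')
A=px2w(w,235.5,135,.028)[:2];B=px2w(w,342,102,.028)[:2]
u=(B-A)/np.linalg.norm(B-A);n=np.array([-u[1],u[0]]);print(np.linalg.norm(B-A),np.degrees(np.arctan2(u[1],u[0])),((A+B)/2+n*.0335)*1000)
print(np.round(px2w(w,276,77,.028)*1000,1))
go(663,-54,140)
E
```

```text
0.08148034915042193 17.02180228978399 [666.92063425 -51.76253282]
[667.4 -54.7  28. ]
t 28.27 pos [ 653.8 -138.8  154.5] F [ 0.9 -0.1 -1.1] w 28.8 shift [84.7  9.3 14.5] turn [-0.001 -0.     0.001]
```

arm_command(
  targets="28 4 0 0 0 0; 28 4 0 0 0 0; 28 3 0 0 0 0; 0 0 20 0 0 0; 0 0 0 0 0 0",
)

```text
clock: 28.9
position: [0.6639, -0.0568, 0.1328]
ee_rot: [0.707, 0.707, -0.001, -0.001]
ft_force: [-0.7, -0.5, -1.3]
grip_width: 0.341
```

```bash
python3 - <<'E'
from h import *
w=manip.camera('wrist');save(w,'w30')
c=manip.camera('side')
cv2.imwrite('pics/s30z.png',cv2.resize(c['frame'][130:240,230:380,::-1],None,fx=4,fy=4))
go(664.5,-54,61)
E
```

```text
t 29.0 pos [664.9 -57.6 134.6] F [ 0.1  0.5 -0.1] w 29.0 shift [ 3.6 -0.4 73.6] turn [-0.001  0.001 -0.002]
```

View pics/w30.png

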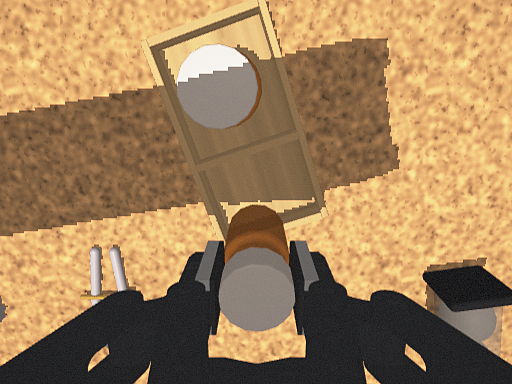

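View pics/s30z.png

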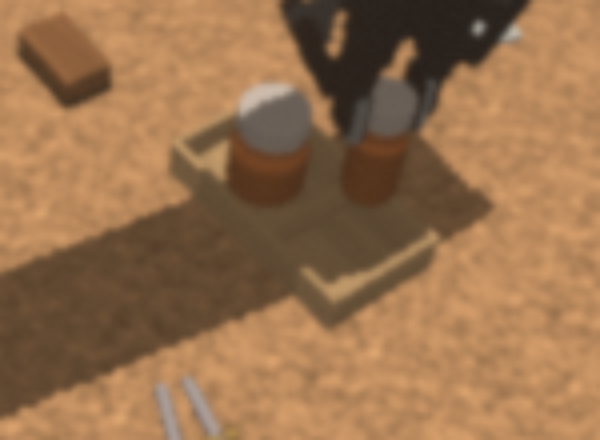

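```bash
python3 - <<'E'
from h import *
w=manip.camera('wrist')
yaw=np.radians(18);u=np.array([np.cos(yaw),np.sin(yaw)]);n=np.array([-u[1],u[0]])
B=px2w(w,326,212,.028)[:2]; A=px2w(w,144,41,.028)[:2]
print((B-u*.042+n*.0335)*1000, (A+u*.042-n*.1195)*1000)
go(664.5,-54,61)
E
```

```text
[665.68335691 -50.01042084] [669.66855434 -53.22711938]
t 29.05 pos [665.2 -57.5 135. ] F [-0.6 -0.1 -1.4] w 29.4 shift [ 3.5 -0.8 74. ] turn [ 0.     0.001 -0.002]
```

arm_command(
  targets="4 1 20 0 0 0; 0 0 20 0 0 0; 0 0 20 0 0 0; 0 0 9 0 0 0; 0 0 0 0 0 0",
)

```text
clock: 29.68
position: [0.6659, -0.0524, 0.0649]
ee_rot: [0.707, 0.707, -0.0, -0.001]
ft_force: [-0.4, 0.1, -0.6]
grip_width: 0.341
```

```bash
python3 - <<'E'
from h import *
w=manip.camera('wrist');save(w,'w31')
c=manip.camera('side')
cv2.imwrite('pics/s31z.png',cv2.resize(c['frame'][130:240,230:380,::-1],None,fx=4,fy=4))
go(666,-52.5,61)
E
```

```text
t 29.77 pos [666.7 -52.3  66.4] F [ 0.2  0.1 -0.8] w 28.8 shift [-0.2 -0.7  5.4] turn [ 0.001 -0.    -0.001]
```

View pics/w31.png

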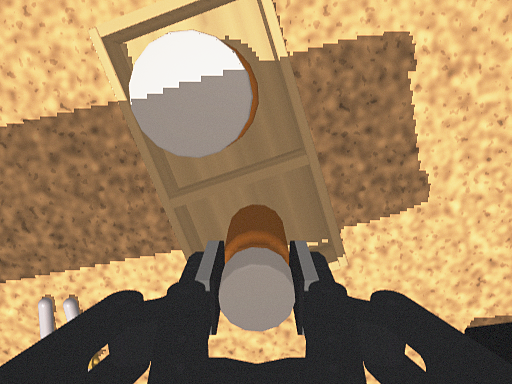

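View pics/s31z.png

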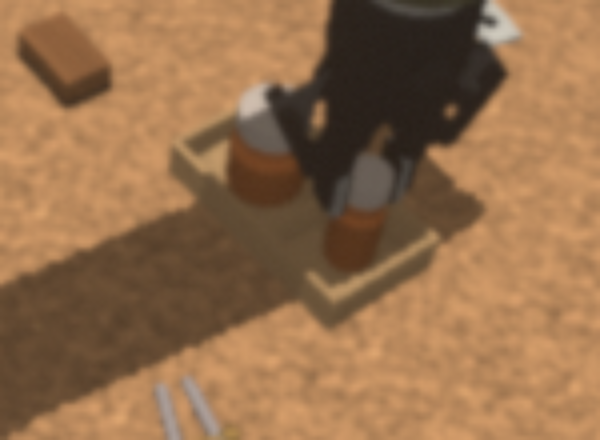

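Well inside the narrow bay. Lower 5 mm and release.

arm_command(
  targets="0 -0.5 4 0 0 0; 0 0 1 0 0 0; 0 0 0 0 0 0; 0 0 0 0 0 0",
)

```text
clock: 30.28
position: [0.6659, -0.0524, 0.061]
ee_rot: [0.707, 0.707, 0.0, 0.0]
ft_force: [-0.1, 0.2, -1.3]
grip_width: 0.341
```

```bash
python3 - <<'E'
from h import *
go(666,-52.5,60.4)
E
```

```text
t 30.27 pos [665.9 -52.4  61. ] F [-0.1  0.2 -1.3] w 29.1 shift [-0.1  0.1  0.6] turn [ 0.     0.    -0.001]
```

arm_command(
  targets="0 0 0.5 0 0 0; 0 0 0 0 0 0",
)

```text
clock: 30.52
position: [0.6659, -0.0523, 0.0605]
ee_rot: [0.707, 0.707, 0.0, 0.0]
ft_force: [-0.6, -0.7, 1.1]
grip_width: 0.348
```

arm_command(
  targets="0 0 0 0 0 0; 0 0 0 0 0 0; 0 0 0 0 0 0",
  grip=50,
)

```text
clock: 30.9
position: [0.6658, -0.0524, 0.0603]
ee_rot: [0.707, 0.707, 0.0, 0.0]
ft_force: [-0.6, -0.1, -0.2]
grip_width: 0.585
```

arm_command(
  targets="0 0 -20 0 0 0; 0 0 -40 0 0 0; 0 0 -50 0 0 0; -40 -40 0 0 0 0; -40 -40 0 0 0 0",
)

```text
clock: 31.52
position: [0.5854, -0.1327, 0.1724]
ee_rot: [0.707, 0.707, 0.001, 0.001]
ft_force: [0.9, -1.8, 0.7]
grip_width: 0.581
```

```bash
python3 - <<'E'
from h import *
w=manip.camera('wrist');save(w,'w32')
go(421,-215,165)
E
```

```text
t 31.57 pos [ 580.7 -140.7  171.6] F [ 2.1 -6.6  0.2] w 50.1 shift [ -75.6 -159.1    7.2] turn [-0.002  0.005 -0.008]
```

View pics/w32.png

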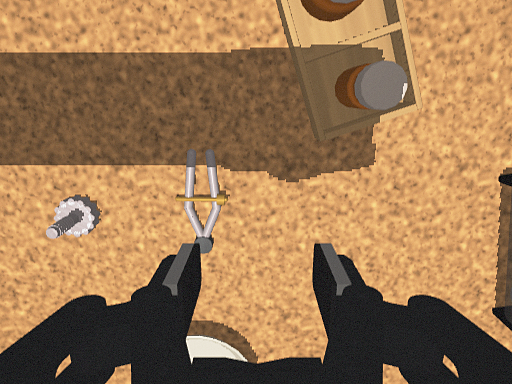

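Both jars stand in their bays. To the screw.

arm_command(
  targets="-19 -40 0 0 0 0; -19 -40 0 0 0 0; -19 -40 0 0 0 0; -18 -38 0 0 0 0; 0 0 0 0 0 0",
)

```text
clock: 32.2
position: [0.4257, -0.209, 0.1716]
ee_rot: [0.709, 0.705, -0.001, 0.001]
ft_force: [0.6, 0.2, 0.6]
grip_width: 0.58
```

```bash
python3 - <<'E'
from h import *
w=manip.camera('wrist');save(w,'w33');look(w,['screw'])
go(421,-170,100)
E
```

```text
screw 0.56 [ 421 -166   13] [251 130]
t 32.3 pos [ 428.2 -207.2  171.6] F [0.4 0.5 0.9] w 49.6 shift [37.3 -7.4 71.5] turn [ 0.002  0.001 -0.001]
```

View pics/w33.png

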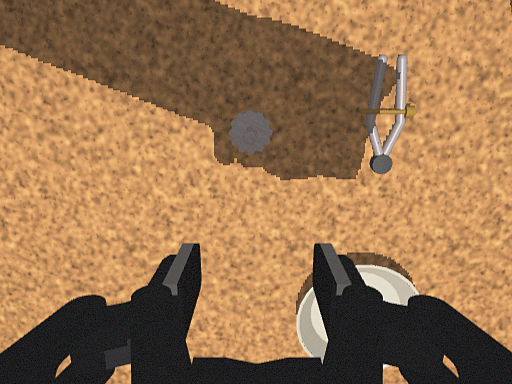

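```bash
python3 - <<'E'
from h import *
w=manip.camera('wrist')
cv2.imwrite('pics/w33z.png',cv2.resize(w['frame'][90:180,200:300,::-1],None,fx=6,fy=6,interpolation=cv2.INTER_CUBIC))
q=px2w(w,250,132,.012)*1000;print(q,px2w(w,251,133,.048)*1000); go(q[0],q[1],80)
E
```

```text
[ 423.05416239 -165.68835403   12.        ] [ 424.37683423 -162.69819773   48.        ]
t 32.35 pos [ 428.6 -206.7  171.3] F [ 0.2  0.2 -0.1] w 50.1 shift [41.1 -5.7 91.3] turn [ 0.002  0.001 -0.   ]
```

View pics/w33z.png

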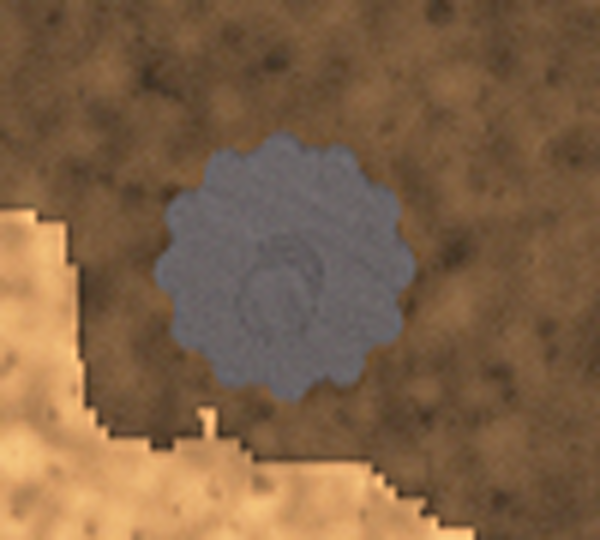

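arm_command(
  targets="20 -4 30 0 0 0; 19 -3 30 0 0 0; 0 0 20 0 0 0; 0 0 0 0 0 0",
)

```text
clock: 32.85
position: [0.4208, -0.1668, 0.0896]
ee_rot: [0.707, 0.708, 0.0, -0.001]
ft_force: [-0.5, -1.3, -0.2]
grip_width: 0.582
```

```bash
python3 - <<'E'
from h import *
w=manip.camera('wrist');save(w,'w34')
p=manip.get_obs()['position']; print(w2px(w,[[p[0],p[1],.012],[p[0],p[1],.048]]))
go(421.5,-167,32)
E
```

```text
[[257.66169339 211.32109088]
 [257.81959798 232.46050674]]
t 32.9 pos [ 421.4 -167.3   90.5] F [ 1.  -0.6  0.4] w 50.2 shift [ 0.3  0.1 58.5] turn [-0.    -0.001  0.001]
```

View pics/w34.png

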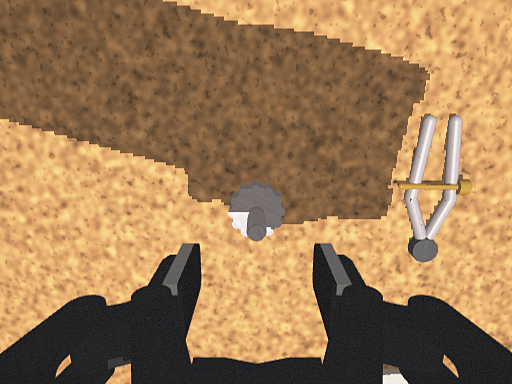

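arm_command(
  targets="1 0 25 0 0 0; 0 0 20 0 0 0; 0 0 11 0 0 0; 0 0 0 0 0 0",
)

```text
clock: 33.4
position: [0.421, -0.1671, 0.0345]
ee_rot: [0.707, 0.707, 0.0, -0.0]
ft_force: [-0.5, -0.6, -1.0]
grip_width: 0.587
```

arm_command(
  targets="0 0 0 0 0 0; 0 0 0 0 0 0; 0 0 0 0 0 0; 0 0 0 0 0 0; 0 0 0 0 0 0",
  grip=0,
  squeeze=40,
)

```text
clock: 34.02
position: [0.4211, -0.1674, 0.0349]
ee_rot: [0.707, 0.707, 0.0, 0.001]
ft_force: [-1.7, -0.0, 7.4]
grip_width: 0.099
```

arm_command(
  targets="0 0 -10 0 0 0; 0 0 -20 0 0 0; 0 0 -30 0 0 0; 0 0 0 0 0 0",
)

```text
clock: 34.52
position: [0.422, -0.1676, 0.0965]
ee_rot: [0.707, 0.707, 0.0, 0.002]
ft_force: [0.2, -0.7, -1.0]
grip_width: 0.093
```

```bash
python3 - <<'E'
from h import *
w=manip.camera('wrist');save(w,'w35')
go(522,-349,95)
E
```

```text
t 34.58 pos [ 421.1 -167.5   95.2] F [-0.6  0.1 -1.7] w 8.2 shift [-181.4  101.1    0.6] turn [ 0.002  0.001 -0.001]
```

View pics/w35.png

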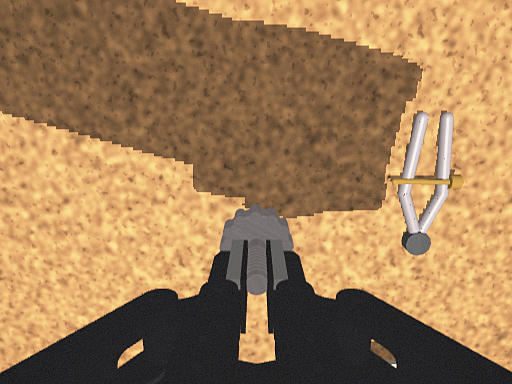

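arm_command(
  targets="-40 20 0 0 0 0; -45 25 0 0 0 0; -45 28 0 0 0 0; -30 20 0 0 0 0; 0 0 0 0 0 0",
)

```text
clock: 35.2
position: [0.5134, -0.3291, 0.0925]
ee_rot: [0.708, 0.706, -0.0, -0.001]
ft_force: [0.3, 0.1, -1.9]
grip_width: 0.095
```

```bash
python3 - <<'E'
from h import *
w=manip.camera('wrist');save(w,'w36');look(w,['dish'])
go(522,-349,50)
E
```

```text
dish 0.66 [ 535 -332    6] [289 210]
t 35.3 pos [ 513.  -326.4   93. ] F [ 0.5  0.5 -0.7] w 8.4 shift [-22.6   9.1  42.9] turn [-0.002 -0.002 -0.001]
```

View pics/w36.png

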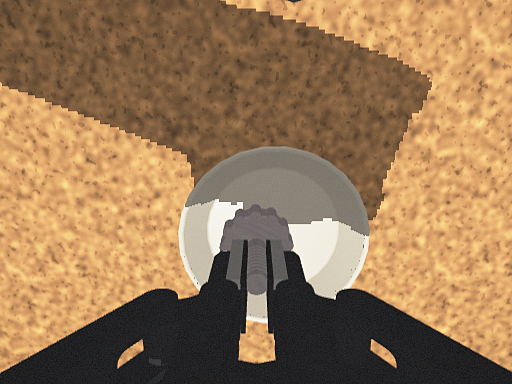

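```bash
python3 - <<'E'
from h import *
w=manip.camera('wrist')
for q in ((179,238),(370,238),(274,147),(274,322)): print(px2w(w,*q,.022)*1000)
E
```

```text
[ 462.98538306 -342.82817706   22.        ]
[ 585.63308331 -342.90680389   22.        ]
[ 523.24109176 -284.41541996   22.        ]
[ 524.82753638 -405.68845163   22.        ]
```

arm_command(
  targets="-18 11 0 0 0 0; 0 0 20 0 0 0; 0 0 20 0 0 0; 0 0 8 0 0 0; 0 0 0 0 0 0",
)

```text
clock: 35.98
position: [0.5239, -0.3444, 0.0453]
ee_rot: [0.707, 0.707, -0.0, -0.001]
ft_force: [0.6, -0.6, -0.4]
grip_width: 0.093
```

```bash
python3 - <<'E'
from h import *
w=manip.camera('wrist');save(w,'w37')
go(524,-345,40)
E
```

```text
t 36.02 pos [ 524.5 -344.8   46.2] F [-0.3 -0.6 -0.1] w 8.1 shift [-0.2 -0.5  6.2] turn [-0.    -0.    -0.001]
```

View pics/w37.png

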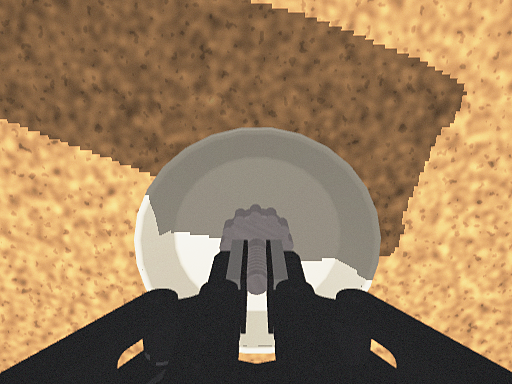

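arm_command(
  targets="0 0 4 0 0 0; 0 0 1 0 0 0; 0 0 0 0 0 0; 0 0 0 0 0 0",
)

```text
clock: 36.52
position: [0.5246, -0.3453, 0.0415]
ee_rot: [0.707, 0.707, 0.0, 0.0]
ft_force: [0.2, -0.2, -0.9]
grip_width: 0.096
```

arm_command(
  targets="0 0 0.8 0 0 0; 0 0 0 0 0 0",
)

```text
clock: 36.78
position: [0.5245, -0.3452, 0.0405]
ee_rot: [0.707, 0.707, -0.0, -0.0]
ft_force: [0.4, -0.3, -0.6]
grip_width: 0.094
```

arm_command(
  targets="0 0 0.5 0 0 0; 0 0 0 0 0 0",
)

```text
clock: 37.02
position: [0.5245, -0.3452, 0.0401]
ee_rot: [0.707, 0.707, -0.0, 0.0]
ft_force: [0.1, 0.2, 0.6]
grip_width: 0.098
```

arm_command(
  targets="0 0 0 0 0 0; 0 0 0 0 0 0; 0 0 0 0 0 0",
  grip=36,
)

```text
clock: 37.4
position: [0.5246, -0.3453, 0.04]
ee_rot: [0.707, 0.707, 0.0, 0.0]
ft_force: [0.4, 0.2, 0.1]
grip_width: 0.421
```

arm_command(
  targets="0 0 -20 0 0 0; 0 0 -40 0 0 0; 0 0 -60 0 0 0; -60 -30 -40 0 0 0; 0 0 0 0 0 0",
)

```text
clock: 38.02
position: [0.499, -0.3988, 0.1966]
ee_rot: [0.71, 0.704, -0.001, 0.003]
ft_force: [-0.8, 1.3, -1.3]
grip_width: 0.424
```

```bash
python3 - <<'E'
from h import *
c=manip.camera('wrist');save(c,'f_w')
for n in ('top','side'):
    c=manip.camera(n); save(c,'f_'+n); look(c,NAMES)
t=cv2.imread('pics/f_top.png')
cv2.imwrite('pics/f_topz.png',cv2.resize(t[100:270,110:410],None,fx=2.6,fy=2.6,interpolation=cv2.INTER_CUBIC))
t=cv2.imread('pics/f_side.png')
cv2.imwrite('pics/f_sidez.png',cv2.resize(t[60:260,180:350],None,fx=3,fy=3,interpolation=cv2.INTER_CUBIC))
go(0,0,0)
E
```

```text
big_weight 0.54 [538 321  30] [133 178]
small_weight 0.67 [542 334  53] [125 175]
wide_jar 0.91 [634  11  71] [249 136]
slim_jar 0.66 [657 -59  84] [276 126]
screw 0.73 [ 523 -343   18] [382 180]
tray 0.83 [650 -23  10] [262 136]
tray 0.39 [546 147  24] [199 174]
dish 0.93 [ 523 -358    7] [387 181]
spindle 0.82 [539 329  10] [132 178]
dividers 0.49 [ 538 -153    4] [310 176]
block 0.56 [543 149  24] [198 175]
dish 0.57 [ 517 -365    7] [309 337]
dividers 0.54 [ 532 -157   11] [278 242]
t 39.17 pos [ 500.5 -393.2  192. ] F [0.6 0.7 0.1] w 36.1 shift [ 392.7 -500.9  192. ] turn [ 0.     0.    -0.001]
```

View pics/f_w.png

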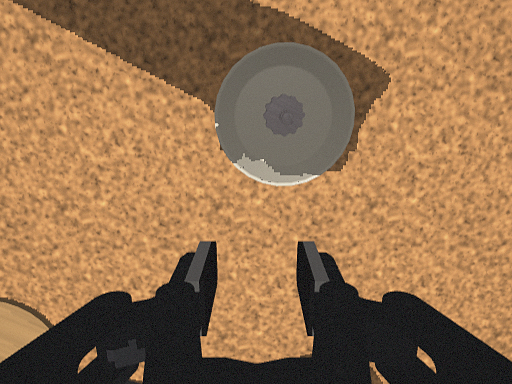

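View pics/f_topz.png

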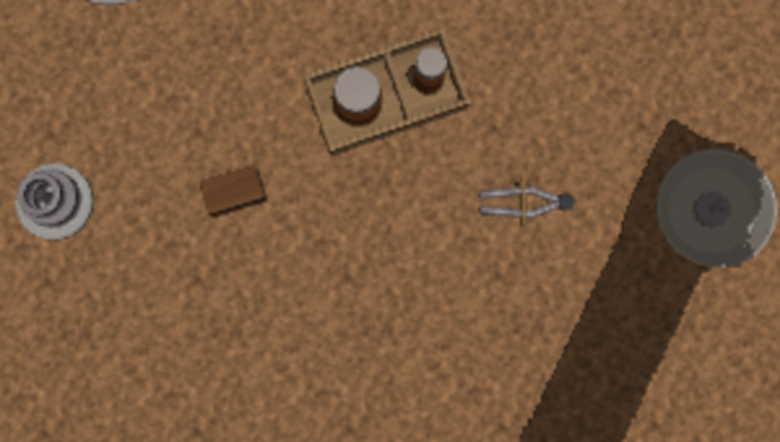

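View pics/f_sidez.png

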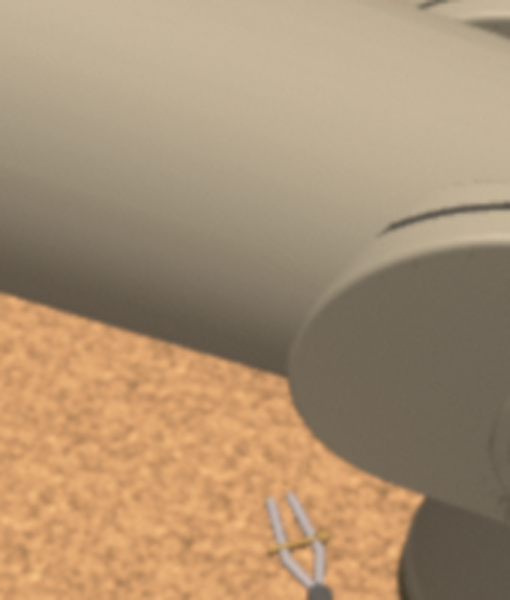

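All five things are in place and upright, the bystanders have not moved, and the arm is clear. Handing in.

```bash
python3 - <<'E'
from h import *
print(manip.hand_in(), manip.get_obs()['clock'])
E
```

```text
the job is handed in; nothing more can be done
the job is handed in; nothing more can be done
```

The job is done and handed in at about 39 s of the 128 s allowed. I worked in the order asked:
1. Larger ring onto the spindle.
2. Smaller ring on top of it.
3. Wide jar into the wide bay.
4. Slim jar into the narrow bay.
5. Clamp screw into the porcelain dish, standing on its head.

**Final checks:** The last top picture shows both rings stacked on the post, each jar upright in its own bay, and the dividers and sanding block where they started. The last top and wrist pictures show the screw standing in the middle of the dish. The gripper is open and well clear of everything, and the contact force reads about zero.

**What disagreed or went unchecked:**
- **Side view:** The final side picture was mostly blocked by the arm, so it confirms only that the dividers stayed put. The earlier wrist and side pictures did show the jars and rings seated.
- **Network positions:** They differed from my own measurements by up to about 10 mm at times, so I used the picture measurements for placing.
- **Ring and jar sizes:** The gripper read about 2–3 mm less than the given size on all but the wide jar. On that jar it read 44 mm, the width of its cap, so I took it to be held by the cap rather than the 50 mm glass.
- **Upward force while gripping:** Closing the jaws gave short upward forces of 6–12 N. I put this down to the pads swinging forward; they stayed far below the limits.

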